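Square a carton into the labelling guide

TASK

Push the flat cardboard carton along the table into the corner of the wooden labelling guide, so that one long side lies flush against the long rail and one end sits snug against the short stop block at the end of the rail. Only push it: do not lift it or tip it up, and leave the tin by the rail and everything else on the table where it stands. Finish clear of everything.

Things in the scene. Friction and masses are not known exactly. Their poses are not given: they have to be found in the camera images.
- carton: closed brown cardboard carton lying flat, 90 (its x) by 130 (its y) by 60 mm high, 0.3 to 0.65 kg, free to slide; origin at the centre of its underside, z up. Long sides at x = +-45 mm, ends at y = +-65 mm. It starts on the robot's side of the rail, 140 to 190 mm from the rail's face, within 50 mm of the rail's middle sideways, turned up to 0.5 rad from the rail.
- rail: long wooden rail of the labelling guide, fixed to the table, 30 mm thick (x), 520 mm long (y), 40 mm high. Origin on the table at the middle of its flat face that looks towards the robot; its x points into the rail, away from the robot, its y along the rail, z up. The carton goes on the robot's side (negative x of the rail).
- stop_block: short wooden stop block fixed to the table, square to the rail and butted against its face at one end, left or right: 80 mm along the rail's x, 25 mm along the rail's y, 40 mm high. Origin at the centre of its underside, 40 mm from the rail's face and 220 mm along the rail from its middle; axes parallel to the rail's.
- flat_tin: low round tin, 66 mm across and 40 mm high, loose, standing in front of the other end of the rail, where the stop block is not (centre 220 mm from the rail's middle, 40 mm from its face); origin at the centre of its underside. Leave it alone.
- soup_can: soup can, 68 mm across, 102 mm high, loose, to the left of the work; origin at the centre of its underside. Leave it alone.
- juice_carton: small upright drink carton, 45 by 60 mm, 118 mm high with its cap, loose, to the right of the work; origin at the centre of its underside. Leave it alone.
- jar: closed jar, 68 mm across, 100 mm high, loose, far left; origin at the centre of its underside. Leave it alone.
- cup: empty light plastic cup, 72 mm across its rim, 85 mm high, loose, far right; origin at the centre of its underside. Leave it alone.
- brush: paint brush 190 mm long lying flat on the table on the right, near the robot; its x runs along it. Leave it alone.
- marker: black marker pen, 130 mm long, 16 mm thick, lying on the table on the left, near the robot; its x runs along it, origin under its middle. Leave it alone.
Mind the look-alikes: they are no part of the job. Leave any blue look-alike of the carton alone.

How it is judged (in metres and radians):
At the end, for the whole second after the job is handed in: The carton lies flat and at rest in the corner: its long side against the rail (gap at its middle under 4 mm, within 0.05 rad of parallel) and its end against the stop block (gap at its middle under 4 mm) (x of carton in the frame of rail between -0.049 and -0.04 m and angle between the x axis of carton and the x axis of rail, either way round below 0.05 rad and y of carton in the frame of stop_block between -0.0815 and 0.0815 m and y of carton in the frame of rail between -0.155 and 0.155 m and height (world z) of carton below 0.004 m and angle between carton's own z axis and vertical below 0.05 rad and linear speed of carton below 0.01 m/s); the robot touches nothing.
It fails at once if the carton is lifted off the table or tipped (over 12 mm up or 0.2 rad) (height (world z) of carton above 0.012 m or angle between carton's own z axis and vertical above 0.2 rad).
It fails at once if another thing on the table is moved by more than 20 mm (distance of any of flat_tin, soup_can, juice_carton, jar, cup, brush, marker from where it was at the start of the episode above 0.02 m).
It also fails if it takes over 51 s, if anything falls off the work surface, if the arm or the gripper's body presses on something with over 40 N, if the wrist force passes 120 N, or if a joint passes its speed limit or range.

ROBOT

A 6-joint arm with a two-finger parallel gripper is mounted at the origin on the work surface. World frame = base frame: x ahead of the robot, y to its left, z up, the work surface at z = 0. Lengths are in mm, angles in rad, forces in N, time in s.
With the tool pointing down it reaches from about 275 to 1000 mm from the base axis. Payload 8.4 kg.
Tool frame: the origin (TCP) lies between the finger pads; the fingertips stand 25 mm ahead of it and the grasp point (between the pads) lies 6 mm ahead of it; z points along the fingers, y is the line along which they close (so a half turn about z gives the same grasp; the last joint's range is limited). The gripper opens to 85 mm and grips with 20 to 120 N. Pads are 22 mm wide; open, the fingers measure 114 mm over their backs; the gripper's body (76 mm by 85 mm) begins 54 mm behind the grasp point. The pads swing forward as they close: fully open they stand 13 mm farther back than shut.
Start: joints at [1.332, 0.353, 1.633, -0, 1.155, -0.002], TCP at [146.619, 607.561, 256.281] pointing down, gripper open.
Joint ranges: [-2.63, 2.63], [-0.92, 2.1], [0.06, 2.66], [-1.3, 4.44], [0, 2.69], [-3.02, 3.02]. Speed limits (rad/s): [2.22, 2.22, 2.79, 3.14, 3.14, 3.14].

INTERFACE

Orientations are given as [roll, pitch, yaw] about the fixed x, y, z axes, in that order (R = Rz(yaw) Ry(pitch) Rx(roll)).
In Python, from rig import r, eyes, workorder gives the robot as it stands. The module is installed in compiled form; this text tells all that it offers.
- The arm moves only by the tool step_arm, never from a script. Its argument "moves" is a list of rows, each an object of numbers: "tx", "ty", "tz": the shift along the tool's x, y, z scaled (see below); "ax", "ay", "az": the turn, a rotation vector about the tool's x, y, z scaled (see below). In form: [{"tx": .., "ty": .., "tz": .., "ax": .., "ay": .., "az": ..}, ...]. A call has 1 to 5 rows; each row shifts and turns the commanded pose from where the row before left it, along the tool's axes as they then stand; what a row does not reach is not made up. The controller multiplies each number of a shift by 25 mm and each number of a turn by 90 degrees. A row lasts 1/8 s, in which the tool goes at most 62.5 mm and 10.7 degrees, less where a joint would pass 70% of its speed; a pose out of reach is approached as far as the arm can. A call with a number of a shift or a turn outside -1 to 1 is refused whole. A call with a gripper value outside its range is refused whole. "gripper" is the opening, from 0 (shut) to 1 (fully open), set as the call begins (left out, the last holds). The fingers move at their own pace and stop on an object; "newtons" is the grip in N (left out, the last holds). Time passes only in rows, so rows that do not move let the fingers close. It gives the time, the measured TCP pose, the force, the opening and the grip force at its end, in the units of the state.
- r.sense(): the state, without advancing time (a new reading comes with each control period).
- eyes.grab_frame(name): name is "scene" or "side" or "wrist"; returns (picture, depth): 400x640x3 uint8, red, green, blue; 400x640 float32, mm along the optical axis (not along the pixel's ray), 0 where there is no reading.
- eyes.camera_info(name): a dict with "intrinsics" (3x3 intrinsics, pixels), "k1" (the pictures are not rectified: a ray, as slopes to the right and down, at radius r is drawn at 1 + k1 r^2 times it, then the intrinsics apply), "cam_to_world" (4x4, takes a point from camera to world coordinates). Camera axes: x right, y up, looking along -z (the intrinsics and any distortion apply to the point x, -y, -z); pixel columns grow to the right and rows downward; lengths in mm; the calibration is good to about 2 mm. A picture is of the moment at which its call begins: read the wrist's pose just before it. camera_info takes no time and is no camera call; for the wrist camera it gives the pose at the moment of the call.
- workorder.sign_off(): hands the job in; it is judged then, once.
The state is a dict: "clock": time; "qpos": joint angles; "qvel": joint speeds; "joint_efforts": joint torques, N m; "eef_pos": TCP position; "tcp_rot": TCP orientation; "contact_force": force on the tool from outside, world axes, zero at the start; "wrist_torque": the same for the moment, N m; "opening": opening from 0.0 (shut) to 1.0 (fully open); "grasp_force": force on a finger pad.
Only numpy, scipy, OpenCV 4.12 (cv2) and the standard library are available. Lean on these libraries where they do the work, as an engineer would, in place of code of your own. Each camera call takes 0.05 s, during which the arm holds its last target. There are 200 camera calls.

## Working session

There is one attempt and no reset: what is moved stays moved. The work goes in short steps, Python scripts to look and compute and a tool call to move; the robot and the scene stay as the last step left them, time stands still between calls to the robot, and variables do not carry over. Pictures are saved under pics/ and viewed, at most 10 in all, crops included, and the job is handed in when it is done.

Besides the shell and the picture viewer there is one more tool, called after "Call:" as name(argument=value, ...) on one line, values as JSON. step_arm: Moves the arm, as the interface text tells. Its arguments: {"type":"object","properties":{"moves":{"type":"array","items":{"type":"object","properties":{"tx":{"type":"number"},"ty":{"type":"number"},"tz":{"type":"number"},"ax":{"type":"number"},"ay":{"type":"number"},"az":{"type":"number"}}}},"gripper":{"type":"number"},"newtons":{"type":"number"}},"required":["moves"]}

```bash
mkdir -p pics; ls; cat > h.py <<'E'
import numpy as np, cv2
from rig import r, eyes, workorder
def pts(name):
    """frame, world xyz per pixel from depth"""
    ci=eyes.camera_info(name); im,d=eyes.grab_frame(name)
    K=np.array(ci["intrinsics"]);k=ci["k1"];T=np.array(ci["cam_to_world"])
    v,u=np.mgrid[:400,:640].astype(float)
    p=cv2.undistortPoints(np.stack([u.ravel(),v.ravel()],1)[:,None],K,np.array([k,0,0,0.])).reshape(400,640,2)
    P=np.stack([p[...,0]*d,-p[...,1]*d,-d],-1)@T[:3,:3].T+T[:3,3]
    P[d<=0]=np.nan
    return im,P
def save(n,im): cv2.imwrite("pics/"+n,im[...,::-1])
E
python3 - <<'E'
from h import *
print(r.sense())
for n in("scene","side"):
    im,P=pts(n); save(n+"0.png",im); np.savez(n+"0.npz",im=im,P=P); print(n,eyes.camera_info(n)["cam_to_world"])
E
```

```text
pics
{'clock': 0.0, 'qpos': array([ 1.33159937e+00,  3.53654733e-01,  1.63413512e+00, -5.81116970e-06,
        1.15523001e+00, -2.41442144e-03]), 'qvel': array([-1.87959242e-03, -6.05853006e-04,  1.54869501e-04,  3.76700771e-05,
       -1.86525000e-04,  1.27157729e-03]), 'joint_efforts': array([-2.58442751e-04, -6.05223227e+01, -3.42082858e+01, -1.28318602e-04,
        9.28901281e-03,  6.44856755e-06]), 'eef_pos': array([146.51345942, 607.11963897, 255.55713625]), 'tcp_rot': array([-3.14016543e+00,  1.86731567e-06,  2.90481247e+00]), 'contact_force': array([-0.84204467, -0.24215197,  0.5906498 ]), 'wrist_torque': array([ 0.04935008, -0.02642896, -0.07020322]), 'grasp_force': 0.0, 'opening': 1.001561589821953}
scene [[-8.26519827e-01 -3.71801962e-01  4.22644384e-01  1.08207917e+03]
 [ 5.62799486e-01 -5.31098371e-01  6.33396604e-01  9.17634795e+02]
 [-1.10323560e-02  7.61378894e-01  6.48213288e-01  9.60756683e+02]
 [ 0.00000000e+00  0.00000000e+00  0.00000000e+00  1.00000000e+00]]
side [[ 9.92438534e-01  5.05900431e-02 -1.11832032e-01  3.20169767e+02]
 [-1.22104910e-01  4.99677652e-01 -8.57562030e-01 -1.13855281e+03]
 [ 1.24958671e-02  8.64732844e-01  5.02076649e-01  6.95621563e+02]
 [ 0.00000000e+00  0.00000000e+00  0.00000000e+00  1.00000000e+00]]
```

View pics/scene0.png

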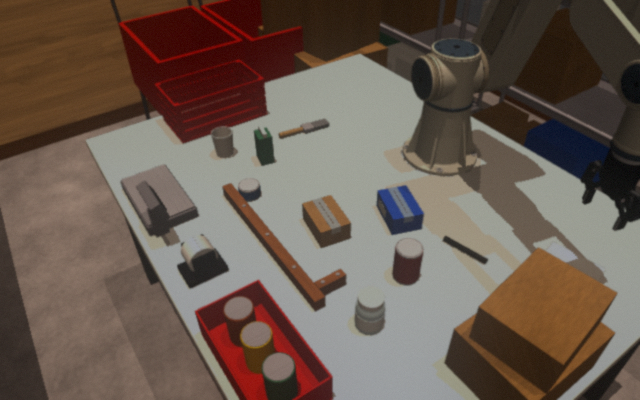

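View pics/side0.png

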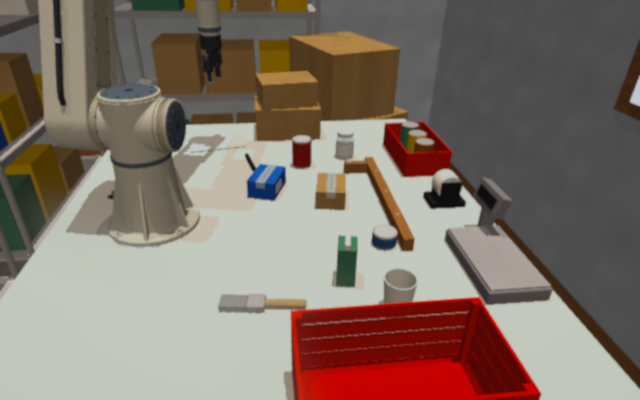

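The scene view shows the carton at about (327,220). The rail runs from (228,188) to (318,303), with the stop block at (330,283), which is the left end. The tin is at (249,188), the blue look-alike at (400,208), and the soup can at (407,260). The side view shows the same layout, with the carton at (331,190).

```bash
cat >> h.py <<'E'
def top(im,P,z0,z1,win,hue=(3,25)):
    """brown points within heights and pixel window (u0,u1,v0,v1)"""
    H=cv2.cvtColor(im,cv2.COLOR_RGB2HSV); m=np.zeros(P.shape[:2],bool); m[win[2]:win[3],win[0]:win[1]]=1
    m&=(H[...,0]>=hue[0])&(H[...,0]<=hue[1])&(H[...,1]>60)
    return P[m&(P[...,2]>z0)&(P[...,2]<z1)]
def rect(Q):
    c,s,a=cv2.minAreaRect(Q[:,:2].astype(np.float32)); b=cv2.boxPoints((c,s,a)); 
    return np.round(c,1),np.round(s,1),round(a,1),np.round(b,0).tolist(),len(Q)
E
python3 - <<'E'
from h import *
W={"scene":((295,360,190,250),(215,350,180,310)),"side":((312,350,170,212),(340,418,155,250))}
for n in W:
    d=np.load(n+"0.npz"); im,P=d["im"],d["P"]
    t=top(im,P,52,70,W[n][0]); print(n,"carton",rect(t),np.median(t[:,2]))
    t=top(im,P,33,48,W[n][1]); print(n,"guide",np.median(t[:,2]),rect(t))
    save  # other objects
    m=(P[...,2]>15)&(P[...,2]<200)
    k,l,st,c=cv2.connectedComponentsWithStats(m.astype(np.uint8))
    for i in range(1,k):
        if 60<st[i,4]<6000:
            Q=P[l==i]; print(st[i,:4],np.round(np.percentile(Q,2,0)),np.round(np.percentile(Q,98,0)))
E
```

```text
scene carton (array([520.7,  80.6]), array([136.9,  91.3]), 80.0, [[464.0, 21.0], [554.0, 5.0], [578.0, 140.0], [488.0, 156.0]], 797) 59.8310696590313
scene guide 39.569112330092935 (array([623.2,  64.6]), array([504.8, 303. ]), 72.3, [[402.0, -130.0], [691.0, -222.0], [844.0, 259.0], [555.0, 351.0]], 2109)
[458   4  11  36] [-738. -613.   38.] [-710. -584.  197.]
[524   5  75  78] [-1048.  -307.    19.] [-771.  -67.  190.]
[404 102  73  70] [-81. -52.  16.] [ 93.  99. 196.]
[279 118  51  18] [ 209. -400.   15.] [ 387. -354.   25.]
[254 125  20  38] [ 480. -337.   17.] [ 526. -274.  121.]
[120 164  78  70] [ 801. -419.   19.] [ 944. -105.  152.]
[222 178 124 130] [ 602. -200.   17.] [704. 303.  44.]
[377 185  47  47] [275.  97.  17.] [384. 235.  64.]
[302 195  49  50] [476.  19.  18.] [573. 151.  64.]
[177 234  51  51] [821.  -3.  16.] [922.  69. 100.]
[393 238  31  45] [424. 313.  19.] [486. 374. 105.]
[355 287  31  46] [595. 380.  19.] [653. 437. 102.]
side carton (array([520.2,  79.3]), array([137.3,  88.7]), 79.4, [[464.0, 20.0], [551.0, 4.0], [576.0, 139.0], [489.0, 155.0]], 419) 57.59061468139009
side guide 37.94020424851226 (array([619. ,  41.3]), array([516.3, 161.9]), 89.3, [[535.0, -216.0], [697.0, -218.0], [703.0, 298.0], [541.0, 300.0]], 983)
[ 0 23 41 30] [-1361.  2202.    18.] [-1107.  2256.   181.]
[115  23  91  57] [-616. 1520.   20.] [ -35. 2250.  197.]
[ 0 55 43 65] [-857.  901.   18.] [-773. 1481.  194.]
[383 121  83  84] [795. -12.  16.] [952. 506. 106.]
[336 128  18  29] [587. 365.  18.] [649. 422. 102.]
[107 156  87  85] [-86. -99.  17.] [ 89.  44. 196.]
[344 156  71  91] [ 596. -216.   16.] [699. 275.  42.]
[247 163  39  34] [265.  85.  17.] [381. 220.  63.]
[316 173  30  33] [470.   8.  18.] [563. 139.  61.]
[445 177 107 123] [ 795. -432.   18.] [ 935. -131.  148.]
[336 231  22  52] [ 472. -344.   17.] [ 519. -285.  117.]
[219 294  87  14] [ 211. -403.   15.] [ 386. -360.   20.]
```

```bash
cat >> h.py <<'E'
def rail(im,P,win):
    Q=top(im,P,34,46,win); Q=Q[Q[:,0]>585][:,:2]
    l=cv2.fitLine(Q.astype(np.float32),cv2.DIST_HUBER,0,.01,.01).ravel()
    for _ in range(6):
        u=l[:2]*np.sign(l[1]); n=np.array([u[1],-u[0]]); e=(Q-l[2:])@n
        l=cv2.fitLine(Q[abs(e)<18].astype(np.float32),cv2.DIST_L2,0,.01,.01).ravel()
    u=l[:2]*np.sign(l[1]); n=np.array([u[1],-u[0]]); e=(Q-l[2:])@n; s=(Q-l[2:])@u
    return Q,l[2:],u,n,e,s
E
python3 - <<'E'
from h import *
W={"scene":(215,350,180,310),"side":(340,418,155,250)}
for n_ in W:
    d=np.load(n_+"0.npz"); im,P=d["im"],d["P"]
    Q,c,u,n,e,s=rail(im,P,W[n_])
    k=abs(e)<18; print(n_,"c",c,"yaw",np.arctan2(n[1],n[0]),"e pct",np.percentile(e[k],[1,5,50,95,99]))
    s0,s1=s[k].min(),s[k].max(); print("ends",c+u*s0,c+u*s1,s1-s0)
    st=Q[e<-25]; print("stop",len(st),"e",(e[e<-25]).min(),"s",np.percentile(s[e<-25],[1,50,99]),"world",st.min(0),st.max(0))
    f=c+u*(s0+s1)/2-n*15; print("rail origin",f)
E
```

```text
scene c [687.0936   78.90831] yaw -0.014791563 e pct [-16.32598006 -13.92688542   0.12926886  13.40379223  14.49854732]
ends [ 682.72293977 -216.55533553] [690.45069711 305.85012338] 522.4626030114412
stop 245 e -94.36041708191333 s [173.42811422 188.1725425  200.00205802] world [595.37255888 249.58598931] [664.77201127 280.54384884]
rail origin [671.58845876  44.8692593 ]
side c [683.1112     -2.6579132] yaw -0.0144500295 e pct [-14.44273384 -13.03392755  -0.20336453  13.5072699   15.27857262]
ends [ 680.0041607  -217.66294313] [687.46410283 298.55902937] 516.2758858141663
stop 75 e -92.17433800431671 s [244.27869259 259.28111339 277.36510957] world [594.79048411 240.42263464] [661.63650939 276.71206635]
rail origin [668.7356977   40.66478602]
```

Call:
step_arm(moves=[{"az":-0.07,"tx":-0.3,"ty":-0.8},{"az":-0.071,"tx":-0.3,"ty":-0.9},{"tx":-0.55,"ty":-0.95},{"tx":-0.55,"ty":-0.95},{"tx":-0.55,"ty":-0.95}], gripper=1)

```text
schema error: expected keys tx, ty, tz, ax, ay, az
```

Call:
step_arm(moves=[{"tx":-0.55,"ty":-0.95},{"tx":-0.55,"ty":-0.95},{"tx":-0.55,"ty":-0.95},{"tx":-0.55,"ty":-0.95},{"tx":-0.55,"ty":-0.95}])

```text
schema error: expected keys tx, ty, tz, ax, ay, az
```

Call:
step_arm(moves=[{"tx":-0.55,"ty":-0.95},{"tx":-0.55,"ty":-0.95},{"tx":-0.55,"ty":-0.95},{"tx":-0.55,"ty":-0.95},{"tx":-0.55,"ty":-0.95}])

```text
schema error: expected keys tx, ty, tz, ax, ay, az
```

All six keys are required in each row, so I'll send them in full.

Call:
step_arm(moves=[{"tx":-0.3,"ty":-0.8,"tz":0,"ax":0,"ay":0,"az":-0.07},{"tx":-0.3,"ty":-0.9,"tz":0,"ax":0,"ay":0,"az":-0.071},{"tx":-0.55,"ty":-0.95,"tz":0,"ax":0,"ay":0,"az":0},{"tx":-0.55,"ty":-0.95,"tz":0,"ax":0,"ay":0,"az":0},{"tx":-0.55,"ty":-0.95,"tz":0,"ax":0,"ay":0,"az":0}], gripper=1)

```text
clock: 0.72
eef_pos: [194.2, 490.2, 256.0]
tcp_rot: [-3.141, -0.0, 3.126]
contact_force: [-0.1, 0.9, 0.0]
opening: 0.999
grasp_force: 0.0
```

Call:
step_arm(moves=[{"tx":-0.55,"ty":-0.95,"tz":0,"ax":0,"ay":0,"az":0},{"tx":-0.55,"ty":-0.95,"tz":0,"ax":0,"ay":0,"az":0},{"tx":-0.55,"ty":-0.95,"tz":0,"ax":0,"ay":0,"az":0},{"tx":-0.55,"ty":-0.95,"tz":0,"ax":0,"ay":0,"az":0},{"tx":-0.55,"ty":-0.95,"tz":0,"ax":0,"ay":0,"az":0}])

```text
clock: 1.35
eef_pos: [261.1, 370.5, 256.1]
tcp_rot: [-3.141, -0.0, 3.126]
contact_force: [0.9, 0.3, 1.0]
opening: 0.999
grasp_force: 0.0
```

Call:
step_arm(moves=[{"tx":-0.55,"ty":-0.95,"tz":0,"ax":0,"ay":0,"az":0},{"tx":-0.55,"ty":-0.95,"tz":0,"ax":0,"ay":0,"az":0},{"tx":-0.55,"ty":-0.95,"tz":0,"ax":0,"ay":0,"az":0},{"tx":-0.55,"ty":-0.95,"tz":0,"ax":0,"ay":0,"az":0},{"tx":-0.55,"ty":-0.95,"tz":0,"ax":0,"ay":0,"az":0}])

```text
clock: 1.98
eef_pos: [328.0, 250.7, 256.1]
tcp_rot: [-3.141, -0.0, 3.126]
contact_force: [0.3, 0.4, -0.2]
opening: 0.998
grasp_force: 0.0
```

Call:
step_arm(moves=[{"tx":-0.63,"ty":-0.97,"tz":0,"ax":0,"ay":0,"az":0},{"tx":-0.63,"ty":-0.97,"tz":0,"ax":0,"ay":0,"az":0},{"tx":-0.63,"ty":-0.97,"tz":0,"ax":0,"ay":0,"az":0},{"tx":-0.63,"ty":-0.97,"tz":0,"ax":0,"ay":0,"az":0},{"tx":-0.63,"ty":-0.97,"tz":0,"ax":0,"ay":0,"az":0}])

```text
clock: 2.6
eef_pos: [404.9, 128.3, 256.1]
tcp_rot: [-3.142, -0.0, 3.126]
contact_force: [-0.7, -0.0, -0.1]
opening: 1.001
grasp_force: 0.0
```

Call:
step_arm(moves=[{"tx":-0.63,"ty":-0.97,"tz":0,"ax":0,"ay":0,"az":0},{"tx":-0.63,"ty":-0.97,"tz":0,"ax":0,"ay":0,"az":0},{"tx":0,"ty":0,"tz":1,"ax":0,"ay":0,"az":0},{"tx":0,"ty":0,"tz":1,"ax":0,"ay":0,"az":0},{"tx":0,"ty":0,"tz":1,"ax":0,"ay":0,"az":0}])

```text
clock: 3.22
eef_pos: [435.3, 80.0, 180.4]
tcp_rot: [-3.142, -0.0, 3.126]
contact_force: [-0.8, 0.1, 0.5]
opening: 0.998
grasp_force: 0.0
```

```bash
python3 - <<'E'
from h import *
im,P=pts("scene"); save("s1.png",im[100:340,180:580])
E
```

```text
(no output)
```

View pics/s1.png

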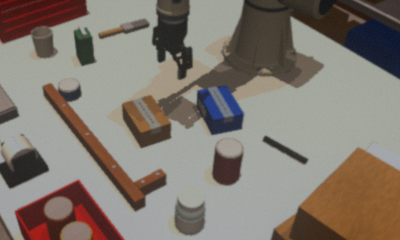

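The gripper stands at crop (172,55), above the gap between the brown carton (147,118) and the blue one (219,108). I'm lowering it now.

Call:
step_arm(moves=[{"tx":0,"ty":0,"tz":1,"ax":0,"ay":0,"az":0},{"tx":0,"ty":0,"tz":1,"ax":0,"ay":0,"az":0},{"tx":0,"ty":0,"tz":1,"ax":0,"ay":0,"az":0},{"tx":0,"ty":0,"tz":1,"ax":0,"ay":0,"az":0},{"tx":0,"ty":0,"tz":1,"ax":0,"ay":0,"az":0}])

```text
clock: 3.9
eef_pos: [435.7, 80.3, 55.9]
tcp_rot: [3.142, 0.0, 3.126]
contact_force: [-1.3, 0.3, 0.5]
opening: 1.001
grasp_force: 0.0
```

Call:
step_arm(moves=[{"tx":0,"ty":0,"tz":0.4,"ax":0,"ay":0,"az":0},{"tx":0,"ty":0,"tz":0.4,"ax":0,"ay":0,"az":0},{"tx":-0.3,"ty":0,"tz":0,"ax":0,"ay":0,"az":0},{"tx":-0.4,"ty":0,"tz":0,"ax":0,"ay":0,"az":0},{"tx":-0.4,"ty":0,"tz":0,"ax":0,"ay":0,"az":0}])

```text
clock: 4.53
eef_pos: [463.6, 79.7, 36.7]
tcp_rot: [-3.141, -0.0, 3.126]
contact_force: [-2.8, -2.3, 1.0]
opening: 1.002
grasp_force: 1.4
```

Call:
step_arm(moves=[{"tx":-0.4,"ty":0,"tz":0,"ax":0,"ay":0,"az":0},{"tx":-0.4,"ty":0,"tz":0,"ax":0,"ay":0,"az":0},{"tx":-0.4,"ty":0,"tz":0,"ax":0,"ay":0,"az":0},{"tx":-0.4,"ty":0,"tz":0,"ax":0,"ay":0,"az":0},{"tx":-0.4,"ty":0,"tz":0,"ax":0,"ay":0,"az":0}])

```text
clock: 5.15
eef_pos: [512.7, 79.0, 36.3]
tcp_rot: [-3.141, -0.002, 3.127]
contact_force: [-5.3, 0.0, 4.3]
opening: 0.996
grasp_force: 3.0
```

Call:
step_arm(moves=[{"tx":-0.35,"ty":0,"tz":0,"ax":0,"ay":0,"az":0},{"tx":-0.35,"ty":0,"tz":0,"ax":0,"ay":0,"az":0},{"tx":-0.35,"ty":0,"tz":0,"ax":0,"ay":0,"az":0},{"tx":-0.3,"ty":0,"tz":0,"ax":0,"ay":0,"az":0},{"tx":-0.25,"ty":0,"tz":0,"ax":0,"ay":0,"az":0}])

```text
clock: 5.78
eef_pos: [553.2, 78.4, 36.3]
tcp_rot: [-3.142, -0.001, 3.126]
contact_force: [-6.6, 0.3, 4.8]
opening: 1.0
grasp_force: 3.2
```

```bash
python3 - <<'E'
from h import *
for n,w in(("scene",(240,360,190,290)),("side",(320,390,150,230))):
    im,P=pts(n); print(n,rect(top(im,P,52,70,w)))
    if n=="side": save("d2.png",cv2.resize(im[130:270,220:460],None,fx=2,fy=2))
E
```

```text
scene (array([684.3, 106.5]), array([279.2, 146.8]), 14.4, [[531.0, 143.0], [567.0, 1.0], [838.0, 70.0], [801.0, 212.0]], 899)
side (array([610.9,  82.1]), array([149.8,  90.4]), 88.8, [[564.0, 8.0], [655.0, 6.0], [658.0, 156.0], [567.0, 158.0]], 316)
```

View pics/d2.png

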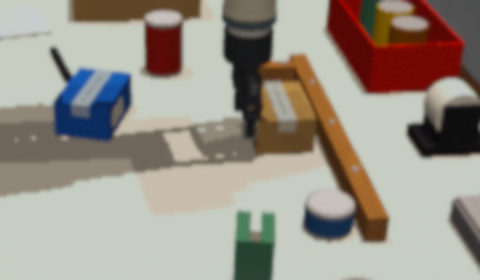

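The carton at (285,115) in the crop is now parallel to the rail and about 15 mm short of it. I'll close that gap gently.

Call:
step_arm(moves=[{"tx":-0.2,"ty":0,"tz":0,"ax":0,"ay":0,"az":0},{"tx":-0.14,"ty":0,"tz":0,"ax":0,"ay":0,"az":0},{"tx":-0.06,"ty":0,"tz":0,"ax":0,"ay":0,"az":0},{"tx":-0.06,"ty":0,"tz":0,"ax":0,"ay":0,"az":0},{"tx":0,"ty":0,"tz":0,"ax":0,"ay":0,"az":0}])

```text
clock: 6.5
eef_pos: [564.6, 78.3, 36.2]
tcp_rot: [3.142, 0.0, 3.126]
contact_force: [-2.3, -0.4, -0.9]
opening: 1.001
grasp_force: 0.9
```

Call:
step_arm(moves=[{"tx":-0.06,"ty":0,"tz":0,"ax":0,"ay":0,"az":0},{"tx":-0.04,"ty":0,"tz":0,"ax":0,"ay":0,"az":0},{"tx":0,"ty":0,"tz":0,"ax":0,"ay":0,"az":0}])

```text
clock: 6.88
eef_pos: [567.3, 78.2, 36.3]
tcp_rot: [3.142, 0.001, 3.126]
contact_force: [-1.1, 0.5, -0.4]
opening: 0.997
grasp_force: 0.6
```

Call:
step_arm(moves=[{"tx":-0.06,"ty":0,"tz":0,"ax":0,"ay":0,"az":0},{"tx":-0.04,"ty":0,"tz":0,"ax":0,"ay":0,"az":0}])

```text
clock: 7.12
eef_pos: [569.4, 78.2, 36.3]
tcp_rot: [-3.142, -0.0, 3.126]
contact_force: [-8.9, 1.0, 3.5]
opening: 0.998
grasp_force: 4.3
```

Call:
step_arm(moves=[{"tx":-0.04,"ty":0,"tz":0,"ax":0,"ay":0,"az":0},{"tx":-0.04,"ty":0,"tz":0,"ax":0,"ay":0,"az":0}])

```text
clock: 7.38
eef_pos: [569.4, 78.2, 36.2]
tcp_rot: [-3.141, -0.004, 3.126]
contact_force: [-13.3, 1.0, 10.2]
opening: 1.003
grasp_force: 6.8
```

Call:
step_arm(moves=[{"tx":0.3,"ty":0,"tz":0,"ax":0,"ay":0,"az":0},{"tx":0.6,"ty":0,"tz":0,"ax":0,"ay":0,"az":0},{"tx":0,"ty":0,"tz":-0.8,"ax":0,"ay":0,"az":0},{"tx":0,"ty":0,"tz":-1,"ax":0,"ay":0,"az":0},{"tx":0,"ty":0,"tz":-1,"ax":0,"ay":0,"az":0}])

```text
clock: 8.0
eef_pos: [548.4, 78.5, 107.0]
tcp_rot: [-3.142, 0.0, 3.126]
contact_force: [0.5, -0.5, -0.2]
opening: 1.001
grasp_force: 0.0
```

Call:
step_arm(moves=[{"tx":0,"ty":0,"tz":-1,"ax":0,"ay":0,"az":0},{"tx":-0.6,"ty":-0.9,"tz":-0.3,"ax":0,"ay":0,"az":0},{"tx":-0.6,"ty":-0.9,"tz":0,"ax":0,"ay":0,"az":0},{"tx":-0.6,"ty":-0.9,"tz":0,"ax":0,"ay":0,"az":0},{"tx":-0.6,"ty":-0.9,"tz":0,"ax":0,"ay":0,"az":0}], gripper=0.45)

```text
clock: 8.62
eef_pos: [607.6, -13.1, 138.8]
tcp_rot: [-3.142, 0.001, 3.126]
contact_force: [0.2, 0.1, 0.4]
opening: 0.454
grasp_force: 0.0
```

Call:
step_arm(moves=[{"tx":-0.6,"ty":-0.9,"tz":0,"ax":0,"ay":0,"az":0},{"tx":0,"ty":0,"tz":0,"ax":0,"ay":0,"az":0.111},{"tx":0,"ty":0,"tz":0,"ax":0,"ay":0,"az":0.111},{"tx":0,"ty":0,"tz":0,"ax":0,"ay":0,"az":0.111},{"tx":0,"ty":0,"tz":0,"ax":0,"ay":0,"az":0.111}])

```text
clock: 9.25
eef_pos: [622.3, -35.5, 138.7]
tcp_rot: [3.141, 0.0, 2.423]
contact_force: [-0.3, 0.5, -0.1]
opening: 0.453
grasp_force: 0.0
```

Call:
step_arm(moves=[{"tx":0,"ty":0,"tz":0,"ax":0,"ay":0,"az":0.111},{"tx":0,"ty":0,"tz":0,"ax":0,"ay":0,"az":0.111},{"tx":0,"ty":0,"tz":0,"ax":0,"ay":0,"az":0.111},{"tx":0,"ty":0,"tz":0,"ax":0,"ay":0,"az":0.111},{"tx":0,"ty":0,"tz":0,"ax":0,"ay":0,"az":0.111}])

```text
clock: 9.88
eef_pos: [622.2, -35.4, 138.7]
tcp_rot: [3.141, 0.0, 1.551]
contact_force: [-0.2, -0.6, -0.6]
opening: 0.449
grasp_force: 0.0
```

```bash
python3 - <<'E'
from h import *
print(r.sense()["qpos"])
for n,w in(("scene",(240,330,190,290)),("side",(320,390,150,230))):
    im,P=pts(n); print(n,rect(top(im,P,53,70,w))); save(n+"3.png",cv2.resize(im[130:310,200:440],None,fx=2,fy=2))
E
```

```text
[-5.92827121e-02  4.78310667e-01  1.73206285e+00 -5.01054135e-05
  9.31019088e-01 -3.97338992e-02]
scene (array([697.9, 106.2]), array([268.8, 148.5]), 16.0, [[548.0, 141.0], [589.0, -2.0], [848.0, 72.0], [807.0, 215.0]], 912)
side (array([625.4,  82.9]), array([137.8,  91.6]), 89.6, [[579.0, 14.0], [671.0, 14.0], [672.0, 151.0], [580.0, 152.0]], 401)
```

View pics/scene3.png

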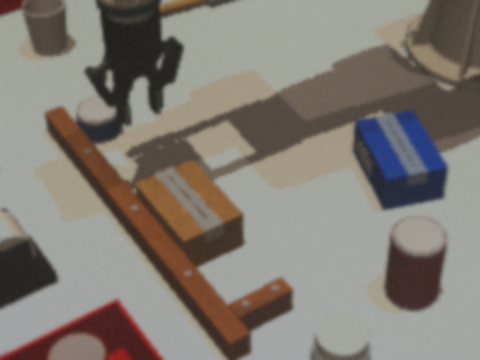

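The carton lies flush along the rail, in the crop from about (150,185) to (205,260). The gripper at (130,60) is off its near end, clear of the tin at (98,115). Next I'll lower it and push towards the stop.

Call:
step_arm(moves=[{"tx":0,"ty":0,"tz":1,"ax":0,"ay":0,"az":0},{"tx":0,"ty":0,"tz":1,"ax":0,"ay":0,"az":0},{"tx":0,"ty":0,"tz":1,"ax":0,"ay":0,"az":0},{"tx":0,"ty":0,"tz":0.8,"ax":0,"ay":0,"az":0},{"tx":0,"ty":0,"tz":0.3,"ax":0,"ay":0,"az":0}])

```text
clock: 10.6
eef_pos: [621.6, -35.2, 35.0]
tcp_rot: [-3.14, -0.0, 1.559]
contact_force: [-0.4, 0.4, -0.2]
opening: 0.452
grasp_force: 0.0
```

Call:
step_arm(moves=[{"tx":0.4,"ty":0,"tz":0,"ax":0,"ay":0,"az":0},{"tx":0.4,"ty":0,"tz":0,"ax":0,"ay":0,"az":0},{"tx":0.4,"ty":0,"tz":0,"ax":0,"ay":0,"az":0},{"tx":0.4,"ty":0,"tz":0,"ax":0,"ay":0,"az":0},{"tx":0.4,"ty":0,"tz":0,"ax":0,"ay":0,"az":0}])

```text
clock: 11.22
eef_pos: [623.1, 15.3, 36.7]
tcp_rot: [3.141, 0.001, 1.558]
contact_force: [-0.2, -4.6, 2.4]
opening: 0.452
grasp_force: 0.0
```

Call:
step_arm(moves=[{"tx":0.4,"ty":0,"tz":0,"ax":0,"ay":0,"az":0},{"tx":0.4,"ty":0,"tz":0,"ax":0,"ay":0,"az":0},{"tx":0.4,"ty":0,"tz":0,"ax":0,"ay":0,"az":0},{"tx":0.4,"ty":0,"tz":0,"ax":0,"ay":0,"az":0},{"tx":0.4,"ty":0,"tz":0,"ax":0,"ay":0,"az":0}])

```text
clock: 11.85
eef_pos: [623.5, 65.5, 36.3]
tcp_rot: [-3.142, 0.0, 1.557]
contact_force: [0.3, -4.7, 1.5]
opening: 0.451
grasp_force: 0.0
```

Call:
step_arm(moves=[{"tx":0.35,"ty":0,"tz":0,"ax":0,"ay":0,"az":0},{"tx":0.35,"ty":0,"tz":0,"ax":0,"ay":0,"az":0},{"tx":0.3,"ty":0,"tz":0,"ax":0,"ay":0,"az":0},{"tx":0.2,"ty":0,"tz":0,"ax":0,"ay":0,"az":0},{"tx":0.1,"ty":0,"tz":0,"ax":0,"ay":0,"az":0}])

```text
clock: 12.48
eef_pos: [624.0, 97.6, 36.3]
tcp_rot: [-3.142, 0.0, 1.557]
contact_force: [-0.1, -4.9, 2.7]
opening: 0.45
grasp_force: 0.0
```

Call:
step_arm(moves=[{"tx":0.1,"ty":0,"tz":0,"ax":0,"ay":0,"az":0},{"tx":0.08,"ty":0,"tz":0,"ax":0,"ay":0,"az":0},{"tx":0.06,"ty":0,"tz":0,"ax":0,"ay":0,"az":0}])

```text
clock: 12.85
eef_pos: [624.1, 103.3, 36.3]
tcp_rot: [-3.142, 0.0, 1.557]
contact_force: [0.6, -4.0, 1.1]
opening: 0.455
grasp_force: 0.0
```

Call:
step_arm(moves=[{"tx":0.06,"ty":0,"tz":0,"ax":0,"ay":0,"az":0},{"tx":0.06,"ty":0,"tz":0,"ax":0,"ay":0,"az":0}])

```text
clock: 13.1
eef_pos: [624.1, 106.4, 36.2]
tcp_rot: [-3.142, 0.0, 1.557]
contact_force: [0.0, -4.5, 1.2]
opening: 0.45
grasp_force: 0.0
```

Call:
step_arm(moves=[{"tx":0.05,"ty":0,"tz":0,"ax":0,"ay":0,"az":0},{"tx":0.05,"ty":0,"tz":0,"ax":0,"ay":0,"az":0}])

```text
clock: 13.35
eef_pos: [624.2, 109.0, 36.3]
tcp_rot: [3.142, -0.0, 1.557]
contact_force: [0.1, -3.0, 1.9]
opening: 0.449
grasp_force: 0.0
```

Call:
step_arm(moves=[{"tx":0.05,"ty":0,"tz":0,"ax":0,"ay":0,"az":0},{"tx":0.05,"ty":0,"tz":0,"ax":0,"ay":0,"az":0}])

```text
clock: 13.6
eef_pos: [624.1, 110.9, 36.3]
tcp_rot: [-3.141, 0.001, 1.557]
contact_force: [-0.9, -11.0, 4.2]
opening: 0.453
grasp_force: 0.0
```

Call:
step_arm(moves=[{"tx":0.05,"ty":0,"tz":0,"ax":0,"ay":0,"az":0},{"tx":0.05,"ty":0,"tz":0,"ax":0,"ay":0,"az":0}])

```text
clock: 13.85
eef_pos: [623.8, 111.1, 36.2]
tcp_rot: [-3.14, 0.004, 1.557]
contact_force: [-0.6, -25.8, 5.9]
opening: 0.453
grasp_force: 0.0
```

The force rose to 26 N while the tool stayed at y = 111, so the carton is against the stop. I'll back off, lift and check.

Call:
step_arm(moves=[{"tx":-0.3,"ty":0,"tz":0,"ax":0,"ay":0,"az":0},{"tx":-0.8,"ty":0,"tz":0,"ax":0,"ay":0,"az":0},{"tx":-0.3,"ty":0,"tz":-1,"ax":0,"ay":0,"az":0},{"tx":0,"ty":0,"tz":-1,"ax":0,"ay":0,"az":0},{"tx":0,"ty":0,"tz":-1,"ax":0,"ay":0,"az":0}])

```text
clock: 14.48
eef_pos: [623.6, 78.1, 111.9]
tcp_rot: [-3.141, -0.0, 1.557]
contact_force: [-0.0, 0.6, -0.5]
opening: 0.45
grasp_force: 0.0
```

Call:
step_arm(moves=[{"tx":-0.9,"ty":0,"tz":-1,"ax":0,"ay":0,"az":0},{"tx":-0.9,"ty":0,"tz":-1,"ax":0,"ay":0,"az":0},{"tx":-0.9,"ty":0,"tz":-1,"ax":0,"ay":0,"az":0},{"tx":-0.9,"ty":0,"tz":-0.5,"ax":0,"ay":0,"az":0},{"tx":0,"ty":0,"tz":0,"ax":0,"ay":0,"az":0}])

```text
clock: 15.1
eef_pos: [622.9, -12.9, 199.4]
tcp_rot: [3.14, -0.0, 1.555]
contact_force: [0.1, -0.1, 0.1]
opening: 0.448
grasp_force: 0.0
```

```bash
python3 - <<'E'
from h import *
W={"scene":(215,350,180,310),"side":(340,418,155,250)}; R=[]
for n_,w in(("scene",(240,350,190,310)),("side",(320,390,140,230))):
    im,P=pts(n_); R.append(cv2.resize(im[190:310,230:390] if n_=="scene" else im[140:260,310:470],None,fx=4,fy=4))
    Q=top(im,P,53,70,w); Q=Q[Q[:,0]<690]; print(n_,rect(Q))
    q,c,u,n,e,s=rail(im,P,W[n_]); k=abs(e)<18; print(" rail yaw",np.arctan2(n[1],n[0]))
    ec=(Q[:,:2]-c)@n+15; print(" carton far/near edge vs rail face",np.percentile(ec,[1,50,99]))
a,b=R; save("s4.png",cv2.resize(np.vstack([a,b]),(640*600//960,600),interpolation=cv2.INTER_AREA)); save("s5.png",a)
E
```

```text
scene (array([626.9, 189.4]), array([134.5,  91.7]), 88.7, [[580.0, 123.0], [671.0, 121.0], [674.0, 256.0], [583.0, 258.0]], 1030)
 rail yaw -0.011479096
 carton far/near edge vs rail face [-89.92778056 -30.57550592  -0.6180509 ]
side (array([626.8, 185.8]), array([136.4,  90.5]), 88.8, [[580.0, 119.0], [670.0, 117.0], [673.0, 253.0], [583.0, 255.0]], 351)
 rail yaw -0.025550203
 carton far/near edge vs rail face [-92.09211329 -62.89000669  -2.4001499 ]
```

View pics/s4.png

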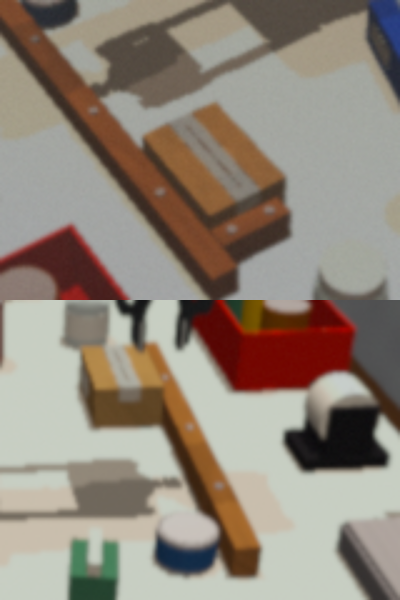

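View pics/s5.png

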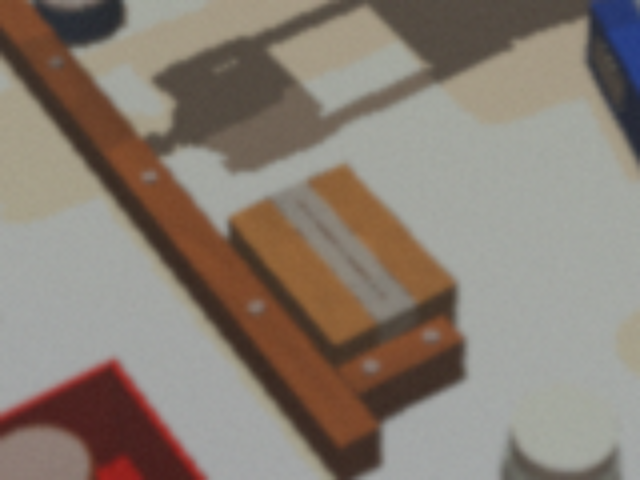

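The carton (at (340,260) in the last crop) lies flush along the rail, with its end on the stop block at (400,350). The measured centre, (627,187), is what the guide's geometry predicts, and both contacts showed up in the force readings. The gripper is clear, and the tin and the other things in view stand where they were.

```bash
python3 -c "
from h import *
print(workorder.sign_off())"
```

```text
the job is handed in; nothing more can be done
None
```

The carton is pushed flush against the rail and snug against the stop block, the gripper is clear of everything, and the job is handed in at about 15 s; the hand-in returned no verdict.

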